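# Set the tube lane's width with its knurled wheel

### The job

Set the lane of the tube labeller for the next batch: with a fingertip on top of the knurled wheel, roll it until the sliding guide has closed in on the fence so far that its pointer stands point to point with the gauge clip. Then take the finger off the wheel and press the round button fully down to confirm, not before the pointer is set, and leave it. Move the guide only by the wheel, do not touch the guide or its bar, and leave everything else on the table where it stands.

Things in the scene. Friction and masses are not known exactly. Their poses are not given: they have to be found in the camera images.
- fixture: grey base plate 170 x 330 x 14 mm screwed to the table, carrying wheel, guide, fence and button. Origin on the table (plate spans local x -70 to +100, y -165 to +165 mm). Local +y runs from the button end to the fence end; +x is the side away from the robot. Fence: fixed aluminium wall across the +y end, inner face at local y +135 mm, top 70 mm above the table
- wheel: knurled steel wheel, 60 mm diameter, 24 mm wide, on a level axle along the fixture's x. Origin: its centre on the axle, 50 mm above the table, at fixture (0, -55 mm); upper half open (side cheeks end 58 mm above the table). Light drag (about 1.5 N at the rim); stays where it is left. Its axes turn with it
- wheel_top (a point): highest point of the wheel's rim, 80 mm above the table (does not turn with the wheel). Rolling the rim here towards the fence (fixture +y) moves the guide towards the fence and closes the gap, rolling back opens it: 12 mm per rad, or 0.4 mm of guide per mm of rim. Guide travel 40 mm between stops
- guide: sliding aluminium wall 100 x 12 mm, top 69 mm above the table, parallel to the fence; slides along fixture y. A steel bar runs back from it past the wheel's far side (fixture x +22 to +32 mm, top 69 mm above the table); a pointed arm sticks out on its far side. Origin under the wall's centre, 14 mm above the table. Not to be touched
- pointer_tip (a point): the point of the guide's pointer, 50 mm above the table, 70 mm to fixture +x of the guide's origin; moves with the guide. Points to fixture +x
- clip: gauge clip: black fixed block 14 x 16 x 46 mm on the far edge of the fixture's base, with a point towards the pointer; it marks the wanted guide position. Origin 14 mm above the table under its point; axes parallel to the fixture's
- mark_tip (a point): the point of the gauge clip, 50 mm above the table; axes parallel to the fixture's. The guide is set when pointer_tip and mark_tip have the same fixture y (to 2 mm); they then stand about 3 mm apart in x
- confirm (a joint): travel of the round push button, m: 0 up, 0.006 fully down; springs back; 5 N at the bottom
- confirm_top (a point): centre of the button's top face, 32 mm diameter, plain grey in a black housing, on the button end of the base; it is pressed straight down
- tube_block: loose white foam block 40 x 90 x 28 mm with three purple-capped tubes standing in it, 87 mm high in all; origin under its centre. Leave alone
- vial_a: loose small amber vial with white cap, 22 mm wide, 46 mm high, standing on the fixture's base between wheel and guide, on the robot's side; origin under its centre. Leave alone
- vial_b: loose small amber vial, like vial_a, standing on the far side of the fixture's base near the button; origin under its centre. Leave alone
- label_roll: loose roll of paper labels lying flat, 68 mm across, 30 mm high; origin under its centre. Leave alone
- jar: loose capped jar 52 mm across, 65 mm high; origin under its centre. Leave alone
- cap_tray: loose low white tray 80 x 70 x 22 mm; origin under its centre. Leave alone

How it is judged:
On the way, in this order (a step that is already met when the one before it is completed fails the run):
1. the pointer stands at the gauge clip's point and the finger is off the wheel (y of pointer_tip in the frame of mark_tip between -0.002 and 0.002 m and contact force between each of the arm, the fingers and wheel below 0.2 N), for 0.2 s.
2. the button is pressed down (value of joint confirm above 0.0045 m), for 0.05 s.
At the end, for the whole second after the job is handed in: The pointer's tip is within 2 mm of the gauge clip's point along the guide's travel, the guide is at rest, and the button has been pressed down (4.5 mm or more) afterwards and has sprung back (y of pointer_tip in the frame of mark_tip between -0.002 and 0.002 m and value of joint confirm below 0.0015 m and linear speed of guide below 0.005 m/s); the robot touches nothing.
It fails at once if the button is pressed while the pointer is not at the gauge clip (value of joint confirm above 0.003 m and not (y of pointer_tip in the frame of mark_tip between -0.002 and 0.002 m)).
It fails at once if the robot touches the guide, its bar or its pointer (contact force between any of the arm, the fingers and guide above 1 N).
It fails at once if a loose thing on the table is shifted by more than 15 mm, lifted or knocked over (distance of any of tube_block, vial_a, vial_b, label_roll, jar, cap_tray from where it was at the start of the episode above 0.015 m or angle between any of tube_block, vial_a, vial_b, label_roll, jar, cap_tray's own z axis and vertical above 0.3 rad).
It also fails if it takes over 48 s, if anything falls off the work surface, if the arm or the gripper's body presses on something with over 40 N, if the wrist force passes 120 N, or if a joint passes its speed limit or range.

### The arm

A 7-joint arm with a two-finger parallel gripper is mounted at the origin on the work surface. World frame = base frame: x ahead of the robot, y to its left, z up, the work surface at z = 0. Lengths are in m, angles in rad, forces in N, time in s.
With the tool pointing down it reaches from about 0.35 to 0.9 m from the base axis. Payload 8.1 kg.
Tool frame: the origin (TCP) lies at the very end of the fingers, on their centre line; the grasp point (between the pads) lies 19 mm behind it; z points along the fingers, y is the line along which they close (so a half turn about z gives the same grasp; the last joint's range is limited). The gripper opens to 85 mm and grips with 20 to 120 N. Pads are 22 mm wide; open, the fingers measure 114 mm over their backs; the gripper's body (76 mm by 85 mm) begins 54 mm behind the grasp point. The pads swing forward as they close: fully open they stand 13 mm farther back than shut.
Start: joints at [-0.103, 0.434, 0.025, 1.573, -0.012, 1.134, -0.075], TCP at [0.625, -0, 0.231] pointing down, gripper open.
Joint ranges: [-2.62, 2.62], [-0.44, 2.09], [-1.27, 1.32], [0.08, 2.57], [-1.32, 4.46], [0.12, 2], [-2.74, 2.74]. Speed limits (rad/s): [2.22, 2.22, 3.01, 3.01, 3.14, 3.14, 3.14].

### API

Orientations are given as [roll, pitch, yaw] about the fixed x, y, z axes, in that order (R = Rz(yaw) Ry(pitch) Rx(roll)).
In Python, from station import robot gives the robot as it stands.
- The arm moves only by the shell command python3 jog.py FILE [OPENING] [FORCE], which reads ROWS from the file FILE. ROWS is a JSON list that holds a single list of rows (three levels of brackets), with 1 to 8 rows, each of 4 numbers: dx, dy, dz in m, then a turn about the tool's z in rad; each row shifts and turns the commanded pose from where the row before left it, along the tool's axes as they then stand; what a row does not reach is not made up. A row lasts 1/10 s, in which the tool goes at most 0.05 m and 0.15 rad, less where a joint would pass 70% of its speed; a pose out of reach is approached as far as the arm can. OPENING is the opening from 0.0 (shut) to 1.0 (fully open), set as the command begins (- or left out keeps the last). The fingers move at their own pace and stop on an object; FORCE is the grip in N (left out, the last holds). Time passes only in rows, so rows that do not move let the fingers close. It prints the time, the measured TCP pose, the force, the opening and the grip force at its end. Input that does not fit is refused with a message, and nothing moves.
- robot.state(): the state, without advancing time (a new reading comes with each control period).
- robot.camera(name): name is "scene" or "side" or "wrist"; returns the picture (384x512x3 uint8, red, green, blue); there is no depth.
- robot.get_calibration(name): a dict with "vertical_fov" (degrees; the focal length in pixels is half the picture's height over the tangent of half this angle, whatever the lens; pixels are square), "cx", "cy" (the principal point, pixels), "dist" ([k1, k2, p1, p2, k3] as OpenCV has them; the pictures are not rectified), "pose" (4x4, takes a point from camera to world coordinates). Camera axes: x right, y up, looking along -z (the intrinsics and any distortion apply to the point x, -y, -z); pixel columns grow to the right and rows downward; lengths in m; the calibration is good to about 2 mm. A picture is of the moment at which its call begins: read the wrist's pose just before it. get_calibration takes no time and is no camera call; for the wrist camera it gives the pose at the moment of the call.
- robot.sign_off(): hands the job in; it is judged then, once.
The state is a dict: "t": time; "joint_pos": joint angles; "joint_velocities": joint speeds; "tau": joint torques, N m; "tool_pos": TCP position; "tool_rot": TCP orientation; "ft_force": force on the tool from outside, world axes, zero at the start; "torque": the same for the moment, N m; "width": opening from 0.0 (shut) to 1.0 (fully open); "grip_force": force on a finger pad.
Only numpy, scipy, OpenCV 4.12 (cv2) and the standard library are available. Lean on these libraries where they do the work, as an engineer would, in place of code of your own. Each camera call takes 0.05 s, during which the arm holds its last target. There are 200 camera calls.

## Working session

There is one attempt and no reset: what is moved stays moved. The work goes in short steps, Python scripts to look and compute and a shell command to move; the robot and the scene stay as the last step left them, time stands still between calls to the robot, and variables do not carry over. Pictures are saved under pics/ and viewed, at most 10 in all, crops included, and the job is handed in when it is done.

```bash
ls; mkdir -p pics
cat > h.py <<'E'
import numpy as np, cv2
from station import robot
def cal(n):
    c=robot.get_calibration(n); f=192/np.tan(np.radians(c["vertical_fov"])/2)
    K=np.array([[f,0,c["cx"]],[0,f,c["cy"]],[0,0,1.]]); return K,np.array(c["dist"],float),np.array(c["pose"])
def ray(C,uv):
    K,d,P=C
    p=cv2.undistortPoints(np.array([[uv]],float),K,d)[0,0]
    return P[:3,3],P[:3,:3]@np.array([p[0],-p[1],-1])
def atz(C,uv,z):
    o,r=ray(C,uv); return o+r*(z-o[2])/r[2]
def proj(C,X):
    K,d,P=C
    q=(np.atleast_2d(X)-P[:3,3])@P[:3,:3]*[1,-1,-1]
    return cv2.projectPoints(q,np.zeros(3),np.zeros(3),K,d)[0][:,0]
def snap(n,f):
    im=robot.camera(n); cv2.imwrite(f"pics/{f}.png",im[:,:,::-1]); return im
E
python3 - <<'E'
from h import *
import pickle
C={}
for n in ("scene","side","wrist"):
    C[n]=cal(n); snap(n,n+"0"); print(n,C[n][0][0],C[n][1],C[n][2].round(3).tolist())
pickle.dump(C,open("c0.pkl","wb"))
a=[cv2.imread(f"pics/{n}0.png") for n in C]
cv2.imwrite("pics/sc0.png",cv2.resize(a[0],(800,600),interpolation=cv2.INTER_CUBIC))
cv2.imwrite("pics/wr0.png",cv2.resize(a[2],(800,600),interpolation=cv2.INTER_CUBIC))
s=robot.state();print(s["t"],s["tool_pos"],s["tool_rot"],s["ft_force"],s["width"])
E
```

```text
jog.py
pics
station.py
scene [368.04629716   0.         247.6460812 ] [-0.09750213  0.          0.          0.          0.        ] [[-0.043, -0.742, 0.669, 1.055], [0.999, -0.028, 0.033, 0.12], [-0.005, 0.67, 0.742, 0.58], [0.0, 0.0, 0.0, 1.0]]
side [457.64779214   0.         256.78778512] [-0.042483  0.        0.        0.        0.      ] [[-0.747, 0.359, -0.559, 0.035], [-0.665, -0.386, 0.64, 0.723], [0.014, 0.85, 0.527, 0.587], [0.0, 0.0, 0.0, 1.0]]
wrist [305.02564491   0.         251.88180115] [-0.0634465  0.         0.         0.         0.       ] [[1.0, -0.001, 0.001, 0.625], [0.001, 0.964, 0.266, 0.067], [-0.001, -0.266, 0.964, 0.372], [0.0, 0.0, 0.0, 1.0]]
0.15 [ 6.24641773e-01 -6.77515752e-05  2.30736474e-01] [-3.14045485e+00  1.31081097e-04  1.57071830e+00] [-0.21368654 -0.26409658 -0.84811204] 0.9984242374535071
```

View pics/sc0.png

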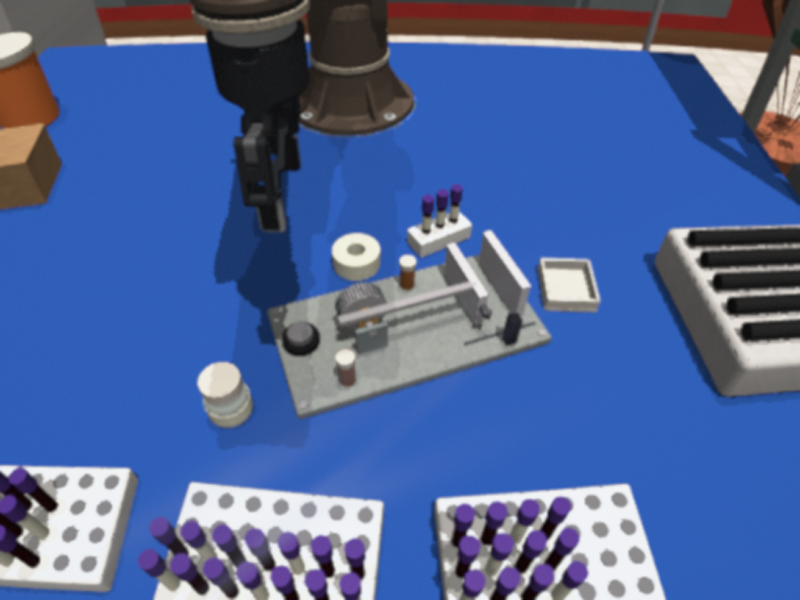

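View pics/side0.png

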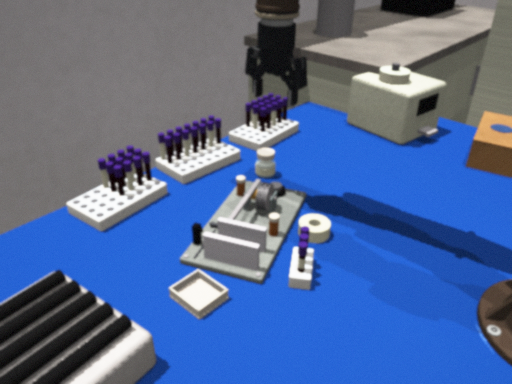

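View pics/wr0.png

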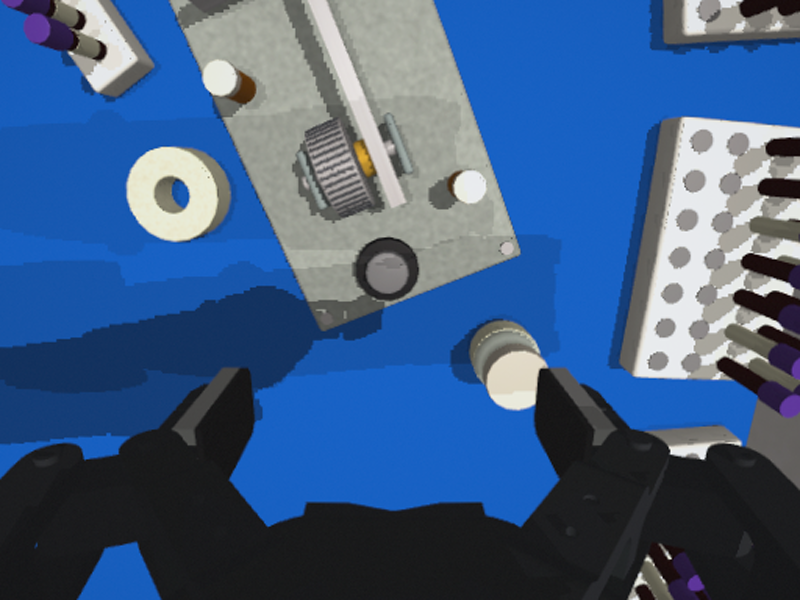

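The pictures show the fixture turned about 20°. The wrist view has the button at (388,272), the wheel at (340,165), and near plate corners at (322,330) and (520,252). The scene view has corners at (268,308), (300,413) and (550,338), with the clip at (512,328). Next I fit the fixture's pose.

```bash
cat > fit.py <<'E'
from h import *
import pickle
from scipy.optimize import least_squares
C=pickle.load(open("c0.pkl","rb"))
def T(p,L):
    c,s=np.cos(p[2]),np.sin(p[2]); L=np.array(L,float)
    return np.array([p[0]+c*L[0]-s*L[1],p[1]+s*L[0]+c*L[1],L[2]])
if __name__=="__main__":
    obs=[("scene",(268,308),(-.07,-.165,.014)),("scene",(300,413),(.1,-.165,.014)),("scene",(550,338),(.1,.165,.014)),
     ("wrist",(322,330),(-.07,-.165,.014)),("wrist",(520,252),(.1,-.165,.014))]
    sc=lambda u:(np.array(u)+.5)/1.5625-.5
    r=lambda p:np.concatenate([proj(C[n],T(p,L))[0]-sc(u) for n,u,L in obs])
    s=least_squares(r,[.65,.2,.35]); p=s.x; print(p,s.fun.round(1)); np.save("p.npy",p)
    print("wheeltop",T(p,(0,-.055,.08)),"img",[(proj(C[n],T(p,(0,-.055,.08)))[0]+.5)*1.5625 for n in ("scene","wrist")])
    for z in (.03,.04,.05):
        b=atz(C["wrist"],sc((388,273)),z); d=b[:2]-p[:2]; c,q=np.cos(p[2]),np.sin(p[2]); print("btn",z,b,(c*d[0]+q*d[1],-q*d[0]+c*d[1]))
    print("fence mid",T(p,(0,.135,.07)),"tool look", T(p,(.085,.08,.05)))
E
python3 fit.py
```

```text
[0.56734889 0.11669425 0.38962516] [-0.5  0.5 -0.8  1.3  2.3 -1.2 -1.8  0.9  1.  -0.1]
wheeltop [0.58824018 0.06581641 0.08      ] img [array([361.70500616, 290.41203202]), array([332.80543377, 166.24605274])]
btn 0.03 [ 0.6205891  -0.01104714  0.03      ] (np.float64(0.000728438586161062), np.float64(-0.1383902143850671))
btn 0.04 [ 0.62072602 -0.00876758  0.04      ] (np.float64(0.001720965295259072), np.float64(-0.13633351558150586))
btn 0.05 [ 0.62086294 -0.00648803  0.05      ] (np.float64(0.002713492004356978), np.float64(-0.13427681677794456))
fence mid [0.51607026 0.2415762  0.07      ] tool look [0.61559093 0.22298491 0.05      ]
```

```bash
echo '[[[0.03,-0.006,0,0],[0.03,-0.006,0,0],[0.03,-0.006,0,0],[0.03,-0.005,0,0],[0.03,-0.005,0,0],[0,0,0,-0.13],[0,0,0,-0.13],[0,0,0,-0.13]]]' > rows.txt && python3 jog.py rows.txt 0
python3 - <<'E'
from h import *
import pickle
from fit import T
robot.camera("scene")
C=cal("wrist"); im=snap("wrist","w1"); pickle.dump(C,open("c1.pkl","wb"))
p=np.load("p.npy"); s=robot.state(); print(s["t"],s["tool_pos"],s["tool_rot"],s["ft_force"],s["width"])
for L in [(.083,.08,.05),(0,.135,.07),(.1,.165,.014),(0,-.055,.08),(-.07,.165,.014)]: print(L,proj(C,T(p,L))[0]*1.5625)
cv2.imwrite("pics/w1b.png",cv2.resize(im[:,:,::-1],(800,600),interpolation=cv2.INTER_CUBIC))
E
```

```text
t: 0.95
tool_pos: [0.5967, 0.1503, 0.231]
tool_rot: [-3.141, 0.0, 1.967]
ft_force: [0.6, -0.9, -0.9]
width: 0.001
grip_force: 0.0
1.05 [0.59684504 0.1499008  0.23101163] [-3.14101980e+00 -1.71802869e-04  1.96283469e+00] [ 0.25589123 -0.25535797 -0.63899418] 0.003768402878232935
(0.083, 0.08, 0.05) [459.78997849 174.55113332]
(0, 0.135, 0.07) [328.71145337  78.75730464]
(0.1, 0.165, 0.014) [482.68593223  49.50845945]
(0, -0.055, 0.08) [332.19022177 380.28193575]
(-0.07, 0.165, 0.014) [238.95185012  46.93411024]
```

View pics/w1b.png

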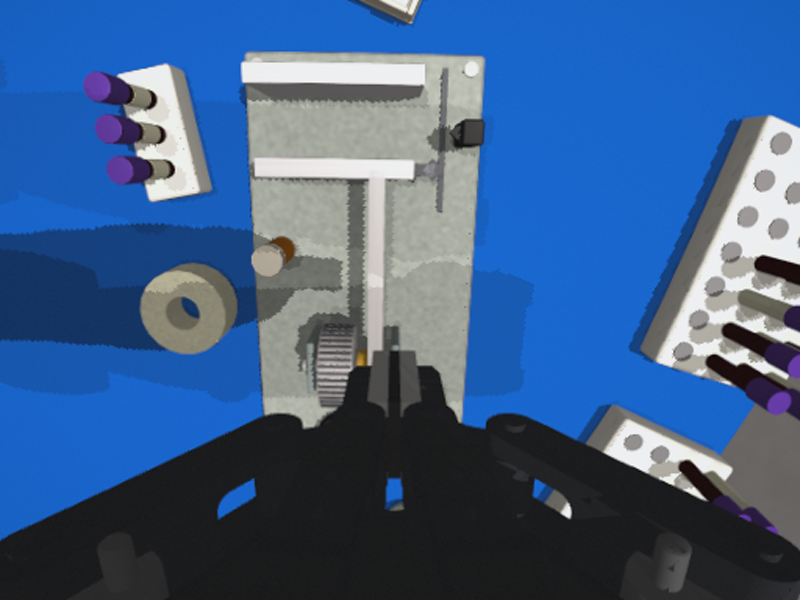

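The fixture is now squarely in view. The pointer is near (443,170) and the clip's point near (453,132), with the far plate corners at (246,53) and (485,57). I'll enlarge the pointer and clip.

Run:
```python
import cv2
im=cv2.imread("pics/w1.png")[70:125,255:320]
cv2.imwrite("pics/w1c.png",cv2.resize(im,None,fx=10,fy=10,interpolation=cv2.INTER_NEAREST))
```

```text
(no output)
```

View pics/w1c.png

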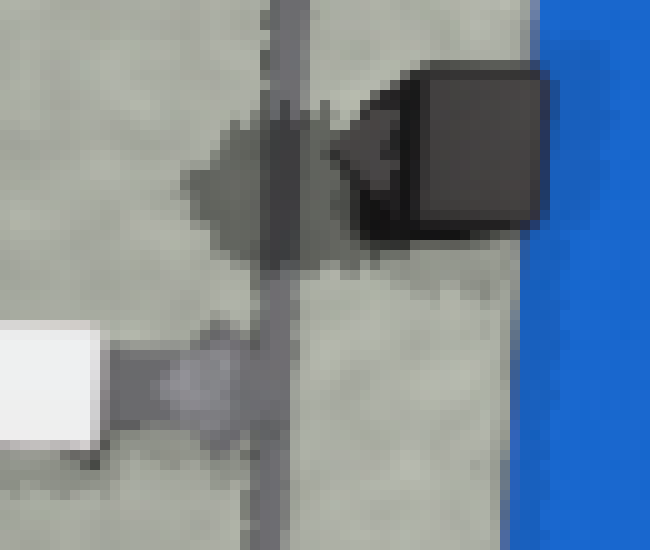

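Clip's point is at full-resolution pixel (288, 84.8). The pointer's axis is at row about 108.3 and its tip around column 283.

Run:
```python
from h import *
import pickle
from fit import T
from scipy.optimize import least_squares
C=pickle.load(open("c1.pkl","rb"));C0=pickle.load(open("c0.pkl","rb"));p=np.load("p.npy")
sc=lambda u:(np.array(u)+.5)/1.5625-.5
obs=[(C,(246,53),(-.07,.165,.014)),(C,(485,57),(.1,.165,.014)),(C0["wrist"],(322,330),(-.07,-.165,.014)),(C0["wrist"],(520,252),(.1,-.165,.014))]
r=lambda p:np.concatenate([proj(n,T(p,L))[0]-sc(u) for n,u,L in obs])
s=least_squares(r,p);p=s.x;print(p,s.fun.round(1));np.save("p.npy",p)
def loc(X):
    d=X[:2]-p[:2];c,q=np.cos(p[2]),np.sin(p[2]);return np.array([c*d[0]+q*d[1],-q*d[0]+c*d[1]])
a=loc(atz(C,(288,84.8),.05));b=loc(atz(C,(283,108.3),.05));print("clip",a,"ptr",b,"dy",a[1]-b[1])
print("fence",loc(atz(C,sc((330,85)),.07)), "wall top edge",loc(atz(C,sc((330,178)),.069)),loc(atz(C,sc((330,159)),.069)))
print("bar",loc(atz(C,sc((370,300)),.069)),loc(atz(C,sc((383,300)),.069)), "wheel x",loc(atz(C,sc((318,370)),.08)),loc(atz(C,sc((355,370)),.08)))
b=[loc(atz(C0["wrist"],sc((388,273)),z)) for z in(.03,.04)];print("btn",b)
st=robot.state()
print("wheeltop",T(p,(0,-.055,.08)),"btn",T(p,(0,-.138,.03)),"tool local",loc(st["tool_pos"]),"yaw err",st["tool_rot"][2]-np.pi/2-p[2])
```

```text
[0.57000728 0.115183   0.38305856] [-1.6 -1.8  1.3 -1.5 -0.6  2.   2.4  2. ]
clip [0.0728142  0.10939746] ptr [0.0687864  0.08607505] dy 0.023322402607974968
fence [-0.00220929  0.134044  ] wall top edge [-0.00279598  0.07964514] [-0.00268301  0.09112812]
bar [0.02279065 0.00119229] [0.0314133  0.00137909] wheel x [-0.01111792 -0.04510228] [ 0.01365099 -0.04449696]
btn [array([-0.00026372, -0.13598713]), array([ 0.00071528, -0.13392396])]
wheeltop [0.59056403 0.06416908 0.08      ] btn [ 0.62158604 -0.01281556  0.03      ] tool local [0.0378688 0.0221708] yaw err 0.008979801106769825
```

Guide must travel about 23 mm, so about 58 mm of rim. I'll do flat strokes of about 20 mm each, checking after the first.

```bash
echo '[[[-0.03,-0.014,0,0.009],[-0.03,-0.014,0,0],[-0.027,-0.013,0.02,0],[0,0,0.04,0],[0,0,0.04,0],[0,0,0.035,0],[0,0,0,0],[0,0,0,0]]]' > rows.txt && python3 jog.py rows.txt
echo '[[[0,0,0.008,0],[0,0,0,0],[0,0,0,0]]]' > rows.txt && python3 jog.py rows.txt
```

```text
t: 1.85
tool_pos: [0.5916, 0.0539, 0.0967]
tool_rot: [-3.141, -0.0, 1.949]
ft_force: [-0.1, 0.2, 0.6]
width: -0.004
grip_force: 0.0
t: 2.15
tool_pos: [0.5922, 0.0541, 0.0894]
tool_rot: [3.14, 0.0, 1.951]
ft_force: [-0.5, 0.0, -0.4]
width: 0.003
grip_force: 0.0
```

```bash
echo '[[[0,0,0.006,0],[0,0,0,0],[0,0,0,0]]]' > rows.txt && python3 jog.py rows.txt;echo '[[[0,0,0.003,0],[0,0,0,0],[0,0,0,0]]]' > rows.txt && python3 jog.py rows.txt | grep -E "pos|force"
```

```text
t: 2.45
tool_pos: [0.5915, 0.0539, 0.0822]
tool_rot: [-3.141, -0.0, 1.952]
ft_force: [0.4, 0.6, -0.3]
width: -0.0
grip_force: 0.0
tool_pos: [0.592, 0.0539, 0.0798]
ft_force: [-0.8, -0.4, 4.7]
grip_force: 2.5
```

```bash
echo '[[[0,0,0.001,0],[0,0,0,0]]]' > rows.txt && python3 jog.py rows.txt | grep -E "pos|force"; echo '[[[0.004,0,0,0],[0.004,0,0,0],[0.004,0,0,0],[0.004,0,0,0],[0.004,0,0,0],[0,0,0,0]]]' > rows.txt && python3 jog.py rows.txt | grep -E "pos|force";  echo '[[[0,0,-0.012,0],[0,0,0,0]]]' > rows.txt && python3 jog.py rows.txt | grep -E "pos|force"
cat > look.py <<'E'
import sys
from h import *
import pickle
from fit import T
n=sys.argv[1]; C=cal("wrist"); im=snap("wrist","w"+n); pickle.dump(C,open(f"c{n}.pkl","wb"))
p=np.load("p.npy"); q=proj(C,T(p,(.07,.1,.05)))[0].round().astype(int); print(q, robot.state()["t"])
u,v=max(q[0]-40,0),max(q[1]-30,0); print("crop origin",u,v)
cv2.imwrite(f"pics/w{n}c.png",cv2.resize(im[v:v+60,u:u+80,::-1],None,fx=10,fy=10,interpolation=cv2.INTER_NEAREST))
E
python3 look.py 2
```

```text
tool_pos: [0.5923, 0.0536, 0.0795]
ft_force: [-2.8, -1.5, 12.0]
grip_force: 6.1
tool_pos: [0.5845, 0.0727, 0.0797]
ft_force: [-4.6, -0.7, 14.8]
grip_force: 7.5
tool_pos: [0.5852, 0.0727, 0.0918]
ft_force: [0.5, 0.5, 1.1]
grip_force: 0.0
[383 -42] 3.8
crop origin 343 0
```

```bash
echo '[[[-0.01,0,0,0],[-0.01,0,0,0],[0,0,0.008,0],[0,0,0.004,0],[0,0,0,0]]]' > rows.txt && python3 jog.py rows.txt | grep -E "pos|force"; echo '[[[0.004,0,0,0],[0.004,0,0,0],[0.004,0,0,0],[0.004,0,0,0],[0.004,0,0,0],[0,0,0,0]]]' > rows.txt && python3 jog.py rows.txt | grep -E "pos|force";  echo '[[[0,0,-0.02,0],[-0.01,0,-0.04,0],[-0.01,0,-0.04,0],[0.03,0,-0.04,0],[0.03,0,0,0],[0,0,0,0]]]' > rows.txt && python3 jog.py rows.txt | grep -E "pos|force"
python3 look.py 3
```

```text
tool_pos: [0.5924, 0.0518, 0.0791]
ft_force: [-3.3, -6.4, 16.1]
grip_force: 8.0
tool_pos: [0.584, 0.0727, 0.0795]
ft_force: [-6.4, -1.3, 22.4]
grip_force: 11.0
tool_pos: [0.568, 0.115, 0.219]
ft_force: [-0.4, -0.1, -0.8]
grip_force: 0.0
[326  71] 5.55
crop origin 286 41
```

View pics/w3c.png

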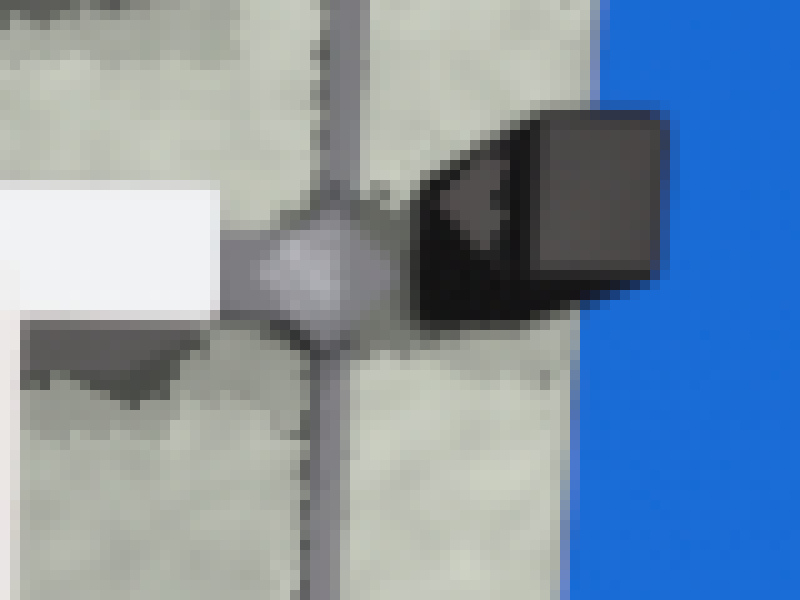

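Pointer tip is at crop (395,275), i.e. px (325, 68). The clip's point is at crop (438,208), i.e. px (329.3, 61.3). They are still apart by a small amount.

```bash
cat > gap.py <<'E'
from h import *
import pickle,sys
n,a,b=sys.argv[1],eval(sys.argv[2]),eval(sys.argv[3])
C=pickle.load(open(f"c{n}.pkl","rb"));p=np.load("p.npy")
def loc(X):
    d=X[:2]-p[:2];c,q=np.cos(p[2]),np.sin(p[2]);return np.array([c*d[0]+q*d[1],-q*d[0]+c*d[1]])
A,B=loc(atz(C,a,.05)),loc(atz(C,b,.05));print("clip",A,"ptr",B,"gap",A-B,"tool",loc(robot.state()["tool_pos"]))
E
python3 gap.py 3 "(329.3,61.3)" "(325,67.8)"
```

```text
clip [0.07288397 0.10929682] ptr [0.06904181 0.10325034] gap [0.00384216 0.00604647] tool [-0.00262255 -0.00204803]
```

```bash
echo '[[[-0.03,0,0.01,0],[-0.03,0,0.03,0],[0,0,0.04,0],[0,0,0.04,0],[0,0,0.01,0],[0,0,0,0],[0,0,0,0]]]' > rows.txt && python3 jog.py rows.txt | grep -E "pos|force"; echo '[[[0,0,0.008,0],[0,0,0,0],[0,0,0,0]]]' > rows.txt && python3 jog.py rows.txt | grep -E "pos|force"
```

```text
tool_pos: [0.5925, 0.054, 0.0894]
ft_force: [-0.2, 0.6, 0.4]
grip_force: 0.0
tool_pos: [0.5919, 0.0541, 0.081]
ft_force: [0.5, -0.3, 0.7]
grip_force: 0.0
```

```bash
echo '[[[0,0,0.002,0],[0,0,0,0],[0,0,0,0]]]' > rows.txt && python3 jog.py rows.txt | grep -E "pos|force"; echo '[[[0.004,0,0,0],[0.004,0,0,0],[0.004,0,0,0],[0.003,0,0,0],[0,0,0,0],[0,0,0,0]]]' > rows.txt && python3 jog.py rows.txt | grep -E "pos|force";  echo '[[[0,0,-0.02,0],[0,0,-0.04,0],[-0.005,0,-0.04,0],[0.03,0,-0.04,0],[0.03,0,0,0],[0,0,0,0]]]' > rows.txt && python3 jog.py rows.txt | grep -E "pos|force"
python3 look.py 4
```

```text
tool_pos: [0.5924, 0.0537, 0.0796]
ft_force: [-2.4, -2.1, 8.6]
grip_force: 4.7
tool_pos: [0.5867, 0.0678, 0.0799]
ft_force: [-4.1, -1.1, 12.6]
grip_force: 6.7
tool_pos: [0.5646, 0.1242, 0.2202]
ft_force: [-0.4, 0.2, -0.0]
grip_force: 0.0
[324  82] 8.1
crop origin 284 52
```

View pics/w4c.png

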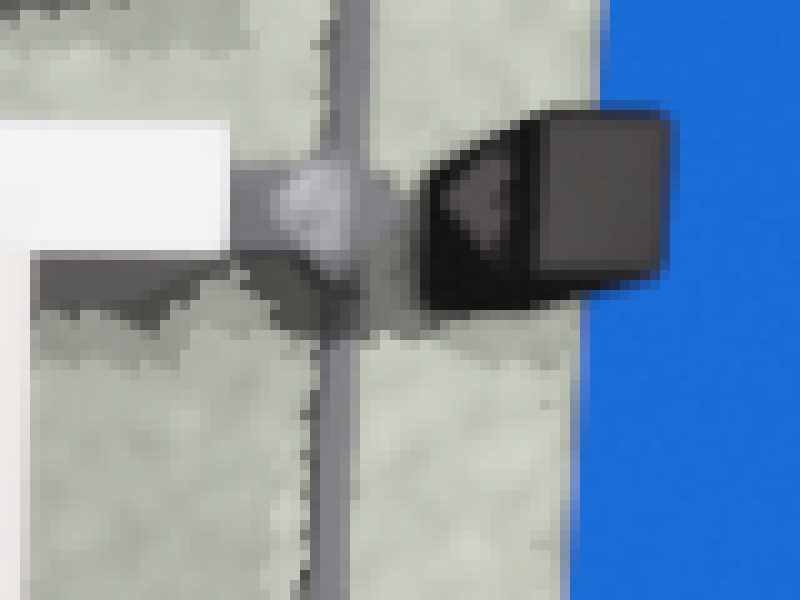

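The pointer's tip is at crop (405,207) and the clip's point at (440,205), so they now stand point to point.

```bash
python3 gap.py 4 "(327.5,72.0)" "(324,72.2)"
python3 - <<'E'
from h import *
from fit import T
from scipy.optimize import least_squares
import pickle
p=np.load("p.npy");C0=pickle.load(open("c0.pkl","rb"))
b=T(p,(0,-.136,.03));print("btn",b,"scene px x1.56",proj(C0["scene"],b)[0]*1.5625)
# triangulate button top centre: wrist (388,272), scene (301,333) in 800-px pictures
ray2=[ray(C0["wrist"],(np.array((388,272))+.5)/1.5625-.5),ray(C0["scene"],(np.array((301,333))+.5)/1.5625-.5)]
A=sum(np.eye(3)-np.outer(d,d)/(d@d) for o,d in ray2);v=sum((np.eye(3)-np.outer(d,d)/(d@d))@o for o,d in ray2);print("tri",np.linalg.solve(A,v))
s=robot.state();R=s["tool_rot"];x=np.array([np.cos(R[2]),np.sin(R[2])]);y=np.array([np.sin(R[2]),-np.cos(R[2])])
d=b[:2]-s["tool_pos"][:2];print("tool dx,dy",d@x,d@y)
E
```

```text
clip [0.07255442 0.10928147] ptr [0.06913221 0.10903729] gap [0.00342221 0.00024418] tool [-0.00227672  0.00772368]
btn [ 0.62083852 -0.01096051  0.03      ] scene px x1.56 [298.14042094 335.23457961]
tri [ 0.62065508 -0.00815844  0.03507575]
tool dx,dy -0.14372766942754422 0.0020092412455393893
```

Gap is 0.2 mm. Now over the button, staying high until clear of the wheel.

```bash
echo '[[[-0.036,0.001,0,0],[-0.036,0.001,0,0],[-0.036,0,0,0],[-0.035,0,0.01,0],[0,0,0.04,0],[0,0,0.04,0],[0,0,0.04,0],[0,0,0.03,0]]]' > rows.txt && python3 jog.py rows.txt | grep -E "pos|force"; echo '[[[0,0,0.01,0],[0,0,0,0],[0,0,0,0]]]' > rows.txt && python3 jog.py rows.txt | grep -E "pos|force"
```

```text
tool_pos: [0.6192, -0.0146, 0.0553]
ft_force: [0.6, -0.9, -0.3]
grip_force: 0.0
tool_pos: [0.6216, -0.0135, 0.0495]
ft_force: [-0.3, 0.6, 0.4]
grip_force: 0.0
```

```bash
for i in 1 2 3; do echo '[[[0,0,0.004,0],[0,0,0,0]]]' > rows.txt && python3 jog.py rows.txt | grep -E "pos|ft_force"; done
```

```text
tool_pos: [0.6213, -0.0131, 0.0453]
ft_force: [-0.4, -0.1, -0.2]
tool_pos: [0.6205, -0.0131, 0.0403]
ft_force: [-0.4, 0.5, 0.6]
tool_pos: [0.6207, -0.0131, 0.036]
ft_force: [-0.1, -0.8, 1.7]
```

```bash
for i in 1 2 ; do echo '[[[0,0,0.003,0],[0,0,0,0],[0,0,0,0]]]' > rows.txt && python3 jog.py rows.txt | grep -E "pos|ft_force"; done
```

```text
tool_pos: [0.6207, -0.0131, 0.0334]
ft_force: [-0.9, 0.4, 3.5]
tool_pos: [0.6208, -0.013, 0.0304]
ft_force: [-0.2, -0.1, 5.2]
```

```bash
echo '[[[0,0,0.002,0],[0,0,0,0],[0,0,0,0]]]' > rows.txt && python3 jog.py rows.txt | grep -E "pos|ft_force"
```

```text
tool_pos: [0.6209, -0.0131, 0.0299]
ft_force: [-5.1, 0.2, 19.7]
```

Force jumped to 20 N at the hard stop, so the button is fully down. I'll lift off and check.

```bash
echo '[[[0,0,-0.02,0],[0,0,-0.04,0],[0,0,-0.04,0],[0,0,-0.04,0],[0,0,-0.04,0],[0.04,0,0,0],[0.04,0,0,0],[0.04,0,0,0]]]' > rows.txt && python3 jog.py rows.txt | grep -E "pos|ft_force"; echo '[[[0,0,0,0],[0,0,0,0],[0,0,0,0]]]' > rows.txt && python3 jog.py rows.txt | grep -E "t:|pos|ft_force"; python3 look.py 5
python3 - <<'E'
from h import *
a=cv2.imread("pics/w5.png");cv2.imwrite("pics/w5b.png",cv2.resize(a,(800,600),interpolation=cv2.INTER_CUBIC))
E
```

```text
tool_pos: [0.5752, 0.0992, 0.2083]
ft_force: [0.3, 0.2, -0.2]
t: 11.8
tool_pos: [0.5762, 0.097, 0.208]
tool_rot: [-3.141, 0.001, 1.95]
ft_force: [0.8, 0.0, -0.2]
[329  46] 11.85
crop origin 289 16
```

View pics/w5b.png

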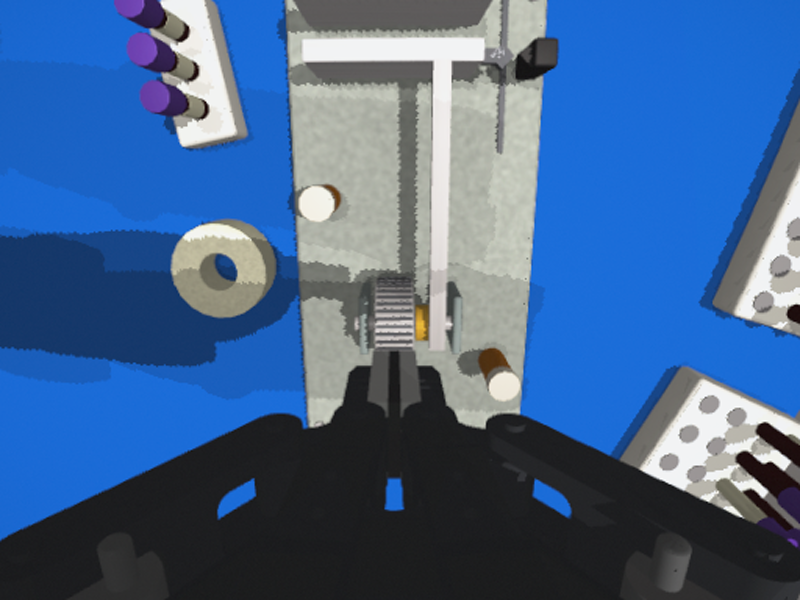

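The pointer at (512,57) and the clip's point at (518,57) are still in line. Both vials stand undisturbed at (320,203) and (500,385), and the arm is clear.

```bash
python3 -c "
from station import robot
print(robot.sign_off())"
```

```text
the job is handed in; nothing more can be done
None
```

The guide is set with its pointer measured about 0.2 mm from the clip's point, the button was then pressed to its hard stop and released, and I handed the job in at about 12 s with the arm clear; the judge returned no verdict.

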